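# Test a curved trip bar by running the fingertips along it

### The job

Test the yellow curved trip bar: with the gripper closed, set the fingertips on the red disc, press the sprung bar down a little, and run them along the bar's centre line over every disc to the green disc in one stroke, without letting the bar come up on the way and without forcing it down onto its stop. Finish with the fingertips still resting on the green disc, holding the bar down. Only touch the bar; leave the loose things around it where they are.

Things in the scene. Friction and masses are not known exactly. Their poses are not given: they have to be found in the camera images.
- trip_base: Fixed quarter-circle trip-bar unit on the desk. Origin on the desk top, z up. The bar's centre line is an arc of 130 mm radius about the point (-110, 0) mm of this frame; the red end block is at +y, the green one at -y. The black foot under the bar is 24 mm high, the end blocks just beyond the bar's ends 31 mm; both are lower than the bar even when it is fully down.
- trip_bar (a joint): How far the bar is pressed down, m: 0 = up at rest, 0.012 = hard on its stop. The rigid yellow bar (26 mm wide, about 204 mm long, flat top 50 mm above the desk at rest) goes down level as a whole, on springs: about 1.6 N starts it, 800 N/m after that (5.6 N at 5 mm, 11 N on the stop); it springs back when let go.
- mark0 (a point): Centre of the red disc (start) on the bar's top face, on its black centre line; discs are 11 mm across and 36 mm apart along the arc. The point moves down with the bar.
- mark1 (a point): Centre of the 2nd disc (black) on the bar's top face, on its black centre line; discs are 11 mm across and 36 mm apart along the arc. The point moves down with the bar.
- mark2 (a point): Centre of the 3rd disc (black) on the bar's top face, on its black centre line; discs are 11 mm across and 36 mm apart along the arc. The point moves down with the bar.
- mark3 (a point): Centre of the 4th disc (black) on the bar's top face, on its black centre line; discs are 11 mm across and 36 mm apart along the arc. The point moves down with the bar.
- mark4 (a point): Centre of the 5th disc (black) on the bar's top face, on its black centre line; discs are 11 mm across and 36 mm apart along the arc. The point moves down with the bar.
- mark5 (a point): Centre of the green disc (finish) on the bar's top face, on its black centre line; discs are 11 mm across and 36 mm apart along the arc. The point moves down with the bar.
- gauge_block: Loose bystander, to be left alone: plain steel gauge block, 35 x 50 x 10 mm, lying flat. Origin at the centre of its underside.
- hex_bolt: Loose bystander, to be left alone: grey hexagon bolt standing on its head, 22 mm across, 44 mm tall. Origin at the centre of its underside as it stands.
- brass_part: Loose bystander, to be left alone: stepped brass turned part, 32 mm across, 34 mm tall. Origin at the centre of its underside as it stands.
- gear: Loose bystander, to be left alone: small steel spur gear lying flat, 49 mm across, 12 mm thick. Origin at the centre of its underside as it stands.
- red_drum: Loose bystander, to be left alone: red drum lying on its side, about 35 mm in each direction. Origin at the centre of its underside as it stands.
- tape: Loose bystander, to be left alone: roll of beige tape lying flat, 98 mm across, 25 mm high. Origin at the centre of its underside as it stands.
- blower: Loose bystander, to be left alone: black rubber air blower bulb with upright nozzle, 54 mm across, 100 mm tall. Origin at the centre of its underside as it stands.

How it is judged (in metres and radians):
On the way, in this order (a step that is already met when the one before it is completed fails the run):
1. the fingertips press the bar down at the red disc (start), within 12 mm of its centre (value of joint trip_bar above 0.0015 m and contact force between the fingers and trip_base above 0.3 N and horizontal distance between the grasp point and mark0 below 0.012 m), for 0.05 s.
2. the fingertips press the bar down at the 2nd disc (black), within 12 mm of its centre (value of joint trip_bar above 0.0015 m and contact force between the fingers and trip_base above 0.3 N and horizontal distance between the grasp point and mark1 below 0.012 m), for 0.05 s.
3. the fingertips press the bar down at the 3rd disc (black), within 12 mm of its centre (value of joint trip_bar above 0.0015 m and contact force between the fingers and trip_base above 0.3 N and horizontal distance between the grasp point and mark2 below 0.012 m), for 0.05 s.
4. the fingertips press the bar down at the 4th disc (black), within 12 mm of its centre (value of joint trip_bar above 0.0015 m and contact force between the fingers and trip_base above 0.3 N and horizontal distance between the grasp point and mark3 below 0.012 m), for 0.05 s.
5. the fingertips press the bar down at the 5th disc (black), within 12 mm of its centre (value of joint trip_bar above 0.0015 m and contact force between the fingers and trip_base above 0.3 N and horizontal distance between the grasp point and mark4 below 0.012 m), for 0.05 s.
6. the fingertips press the bar down at the green disc (finish), within 12 mm of its centre (value of joint trip_bar above 0.0015 m and contact force between the fingers and trip_base above 0.3 N and horizontal distance between the grasp point and mark5 below 0.012 m), for 0.05 s.
At the end, for the whole second after the job is handed in: The fingertips rest on the bar within 15 mm of the green disc and hold it 1.5 to 11 mm down, and no loose thing has moved more than 10 mm (value of joint trip_bar between 0.0015 and 0.011 m and contact force between the fingers and trip_base above 0.3 N and horizontal distance between the grasp point and mark5 below 0.015 m and not (distance of gauge_block from where it was at the start of the episode above 0.01 m) and not (distance of hex_bolt from where it was at the start of the episode above 0.01 m) and not (distance of brass_part from where it was at the start of the episode above 0.01 m) and not (distance of gear from where it was at the start of the episode above 0.01 m) and not (distance of red_drum from where it was at the start of the episode above 0.01 m) and not (distance of tape from where it was at the start of the episode above 0.01 m) and not (distance of blower from where it was at the start of the episode above 0.01 m)); the arm keeps its last pose, push and grip.
It fails at once if the bar is forced down onto its stop (beyond 11.5 mm) (value of joint trip_bar above 0.0115 m).
It fails at once if the fingertips press on the bar with more than 25 N (contact force between the fingers and trip_base above 25 N).
It fails at once if the fingertips are low over the stretch between the red and green discs while the bar is up (the stroke is broken off or begun midway) (value of joint trip_bar below 0.0005 m and z of the grasp point in the frame of trip_base below 0.11 m and (horizontal distance between the grasp point and mark1 below 0.017 m or horizontal distance between the grasp point and mark2 below 0.017 m or horizontal distance between the grasp point and mark3 below 0.017 m or horizontal distance between the grasp point and mark4 below 0.017 m)).
It fails at once if a loose thing is moved or lifted by more than 10 mm (distance of any of gauge_block, hex_bolt, brass_part, gear, red_drum, tape, blower from where it was at the start of the episode above 0.01 m).
It also fails if it takes over 38 s, if anything falls off the work surface, if the arm or the gripper's body presses on something with over 40 N, if the wrist force passes 120 N, or if a joint passes its speed limit or range.

### The arm

A 6-joint arm with a two-finger parallel gripper is mounted at the origin on a cart in front of the work surface, level with it; the furniture and walls round the work are solid. World frame = base frame: x ahead of the robot, y to its left, z up, the work surface at z = 0. Lengths are in mm, angles in rad, forces in N, time in s.
With the tool pointing down it reaches from about 400 to 925 mm from the base axis. Payload 12.5 kg.
Tool frame: the origin (TCP) lies midway between the tips of the shut fingers; the grasp point (between the pads) lies 19 mm behind it; z points along the fingers, y is the line along which they close (so a half turn about z gives the same grasp; the last joint's range is limited). The gripper opens to 95 mm and grips with 3 to 60 N. Pads are 20 mm wide; open, the fingers measure 119 mm over their backs; the gripper's body (75 mm by 180 mm) begins 59 mm behind the grasp point.
Start: joints at [-1.395, 0.491, 1.559, -0, 1.092, -0.106], TCP at [173.826, -600.359, 214.661] pointing down, gripper open.
Joint ranges: [-3.1, 3.1], [-0.84, 2.19], [0.05, 2.79], [-1.13, 4.28], [0.06, 2.93], [-2.69, 2.69]. Speed limits (rad/s): [2.22, 2.22, 2.79, 3.14, 3.14, 3.14].

### API

Orientations are given as [roll, pitch, yaw] about the fixed x, y, z axes, in that order (R = Rz(yaw) Ry(pitch) Rx(roll)).
In Python, from cell import readout, eyes, env gives the robot as it stands.
- The arm moves only by the tool move_arm, never from a script. Its argument "plan" is a list of rows, each a list of 3 entries, a list of its own where there are three numbers: the turn, a rotation vector about the tool's x, y, z in degrees, then the shift along the tool's x, y, z in m, then the gripper command: -1 is shut, 1 is fully open, values between are in proportion. In form: [[[ax, ay, az], [x, y, z], jaw], ...]. A call has 1 to 5 rows; each row is the pose to reach, as a shift and turn from the pose commanded when the call began, along the tool's axes at that moment; what a row does not reach only later rows make up. A row lasts 1/8 s, in which the tool goes at most 62.5 mm and 10.7 degrees, less where a joint would pass 70% of its speed; a pose out of reach is approached as far as the arm can. A call with a gripper value outside its range is refused whole. The fingers move at their own pace and stop on an object; the grip force is fixed at half the most. Time passes only in rows, so rows that repeat a pose let the fingers close. It gives the time, the measured TCP pose, the force, the opening and the grip force at its end, in the units of the state.
- readout.state(): the state, without advancing time (a new reading comes with each control period).
- eyes.read_camera(name): name is "side" or "top"; returns a dict with "img" (384x512x3 uint8, red, green, blue), "K" (3x3 intrinsics, pixels), "extrinsics" (4x4, takes a point from camera to world coordinates). Camera axes: x right, y up, looking along -z (the intrinsics and any distortion apply to the point x, -y, -z); pixel columns grow to the right and rows downward; lengths in mm; the calibration is good to about 2 mm. A picture is of the moment at which its call begins. There is no depth.
- env.job_done(): hands the job in; it is judged then, once.
Trained networks look in a picture, given as the dict that the camera call returned (one of the last four; its "shot" number tells which), for a name from the list of things; names that differ only in an ending like _2 or _b are one class to them, and where a whole thing is asked for, a point or a joint stands for the part that bears it (a point fixed in the world has none). Each returns a list of dicts, best first, with "score" (0 to 1); they miss things now and then, are a little off and sometimes report something else, mostly with a low value. They report only what shows in the picture. A call takes as long as a camera call.
- eyes.cut_out(picture, name): "mask" (384x512 bool, what is visible of it) and "uv" ([column, row] in pixels, amid what is visible of it).
The state is a dict: "t": time; "joints": joint angles; "qvel": joint speeds; "tau": joint torques, N m; "eef_pos": TCP position; "tcp_rot": TCP orientation; "ft_force": force on the tool from outside, world axes, zero at the start; "moment": the same for the moment, N m; "opening": opening from 0.0 (shut) to 1.0 (fully open); "grip_force": force on a finger pad.
Only numpy, scipy, OpenCV 4.12 (cv2) and the standard library are available. Lean on these libraries where they do the work, as an engineer would, in place of code of your own. Each camera call takes 0.05 s, during which the arm holds its last target. There are 200 camera calls.

## Working session

There is one attempt and no reset: what is moved stays moved. The work goes in short steps, Python scripts to look and compute and a tool call to move; the robot and the scene stay as the last step left them, time stands still between calls to the robot, and variables do not carry over. Pictures are saved under pics/ and viewed, at most 10 in all, crops included, and the job is handed in when it is done.

Besides the shell and the picture viewer there is one more tool, called by a JSON object that holds its "fn" and its "kwargs", one argument or row to a line. move_arm: Moves the arm, as the interface text tells. Its arguments: {"type":"object","properties":{"plan":{"type":"array","items":{"type":"array"}}},"required":["plan"]}

```bash
mkdir -p pics; ls
python3 - <<'E'
from cell import readout, eyes, env
import cv2,numpy as np
for n in ("top","side"):
    p=eyes.read_camera(n); cv2.imwrite(f"pics/{n}0.png",p["img"][...,::-1])
    print(n,p["K"],p["extrinsics"],p.keys(), [ (k,p[k]) for k in p if k not in("img","K","extrinsics")])
    for k in ("trip_bar","trip_base","mark0","mark5"):
        print(k,[(d["score"],d["uv"],d["mask"].sum()) for d in eyes.cut_out(p,k)[:2]])
print(readout.state())
E
```

```text
pics
top [[383.03246167   0.         252.46687048]
 [  0.         383.03246167 191.99507472]
 [  0.           0.           1.        ]] [[ 2.03440785e-02  9.92351718e-01 -1.21754616e-01  4.95553770e+02]
 [-9.99684838e-01  1.83988955e-02 -1.70793626e-02 -1.12929131e+02]
 [-1.47085844e-02  1.22063708e-01  9.92413275e-01  1.01233371e+03]
 [ 0.00000000e+00  0.00000000e+00  0.00000000e+00  1.00000000e+00]] dict_keys(['img', 'K', 'extrinsics', 'shot']) [('shot', 1)]
trip_bar [(0.65, [225.6, 227.7], np.int64(791))]
trip_base [(0.82, [227.7, 230.6], np.int64(1288))]
mark0 [(0.6, [229.7, 228.6], np.int64(809))]
mark5 [(0.6, [229.7, 228.6], np.int64(809))]
side [[393.13652217   0.         255.78301309]
 [  0.         393.13652217 196.54684832]
 [  0.           0.           1.        ]] [[-9.57320374e-01  1.77762191e-01 -2.27899769e-01  4.02934716e+02]
 [-2.88062898e-01 -5.22402751e-01  8.02567836e-01  6.96795092e+02]
 [ 2.36107506e-02  8.33964009e-01  5.51313489e-01  6.05668785e+02]
 [ 0.00000000e+00  0.00000000e+00  0.00000000e+00  1.00000000e+00]] dict_keys(['img', 'K', 'extrinsics', 'shot']) [('shot', 2)]
trip_bar [(0.8, [291.8, 224.0], np.int64(859))]
trip_base []
mark0 [(0.63, [293.2, 224.9], np.int64(861))]
mark5 [(0.63, [293.2, 224.9], np.int64(861))]
{'t': 0.5, 'joints': array([-1.39463295e+00,  4.90948182e-01,  1.55896104e+00,  9.07002184e-06,
        1.09169510e+00, -1.05588178e-01]), 'qvel': array([ 0.00106172, -0.00072354, -0.00086206,  0.00028722,  0.00015559,
        0.00046483]), 'tau': array([-7.01178178e-04, -6.12055278e+01, -2.58286321e+01,  6.92878291e-02,
        4.47564118e-02, -1.91312131e-05]), 'eef_pos': array([ 173.80329386, -600.33683819,  214.60994625]), 'tcp_rot': array([-3.14158190e+00, -9.23312244e-06,  2.81747372e-01]), 'ft_force': array([ 0.5602413 , -0.55908916, -0.06262205]), 'moment': array([ 0.03199638, -0.05470649, -0.00789854]), 'grip_force': 0.0, 'opening': 1.0015108961253012}
```

Run:
```python
import cv2
a=cv2.imread("pics/top0.png")[130:310,130:370]
cv2.imwrite("pics/top0c.png",cv2.resize(a,None,fx=3.3,fy=3.3,interpolation=cv2.INTER_CUBIC))
a=cv2.imread("pics/side0.png")
cv2.imwrite("pics/side0c.png",cv2.resize(a,None,fx=1.5,fy=1.5,interpolation=cv2.INTER_CUBIC))
```

```text
(no output)
```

View pics/top0c.png

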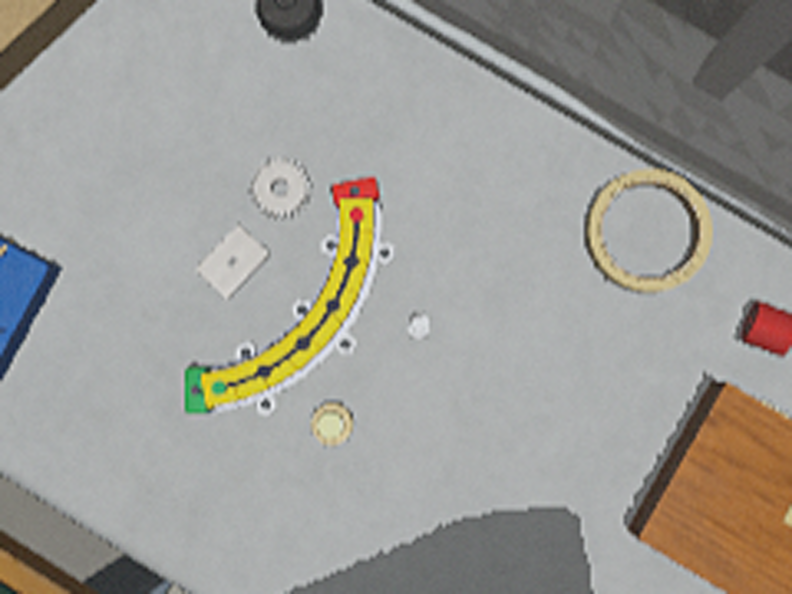

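View pics/side0c.png

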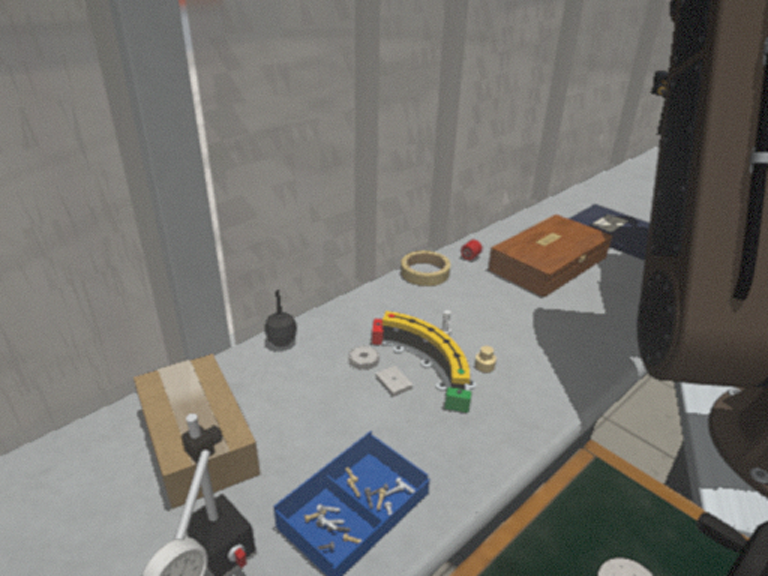

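Top crop: red disc at about (357,215), green at about (220,388), i.e. full-image (238,195) and (197,248). The bolt (419,326) and brass part (332,424) lie outside the arc, and the gear and gauge block inside it. All are lower than the gripper body will be.

```bash
cat > h.py <<'E'
import numpy as np, cv2
from scipy.optimize import least_squares
def proj(p,X):
    E=p["extrinsics"]; c=(np.atleast_2d(X)-E[:3,3])@E[:3,:3]; c=c*[1,-1,-1]
    u=c@p["K"].T; return u[:,:2]/u[:,2:]
def back(p,uv,z):
    E=p["extrinsics"]; d=np.linalg.inv(p["K"])@[uv[0],uv[1],1]; d=E[:3,:3]@(d*[1,-1,-1]); o=E[:3,3]
    return o+d*(z-o[2])/d[2]
A=(np.arange(6)-2.5)*-36/130
def marks(q,z=50,a=A):
    x,y,t=q; c,s=np.cos(t),np.sin(t); lx=-110+130*np.cos(a); ly=130*np.sin(a)
    return np.c_[x+c*lx-s*ly, y+s*lx+c*ly, np.full(len(lx),z)]
E
python3 - <<'E'
from h import *
from cell import eyes
t=eyes.read_camera("top"); s=eyes.read_camera("side")
uvt=130+np.array([[357,215],[351,262],[333,307],[303,344],[264,371],[220,388]])/3.3 -.35
w=np.array([back(t,u,50) for u in uvt]); print(w.round(1)); print(np.linalg.norm(np.diff(w,axis=0),axis=1))
f=least_squares(lambda q:(marks(q)[:,:2]-w[:,:2]).ravel(),[w[:,0].mean(),w[:,1].mean(),-.9])
print(f.x,f.fun.round(1)); print(marks(f.x).round(1))
# side: predicted vs coloured centroids of red/green discs
im=s["img"].copy(); print(proj(s,marks(f.x)).round(1))
u=proj(s,marks(f.x))
big=cv2.resize(im[190:290,225:345],None,fx=6,fy=6,interpolation=cv2.INTER_CUBIC)
for a in u: cv2.circle(big,tuple(((a-[225,190]+.5)*6).astype(int).tolist()),4,(0,255,255),1)
cv2.imwrite("pics/s1.png",big[...,::-1])
for n,uv,z in(("bolt",(419,326),44),("brass",(332,424),34)): print(n,back(t,130+np.array(uv)/3.3,z).round())
E
```

```text
[[605.8 -59.5  50. ]
 [569.6 -55.8  50. ]
 [535.  -43.   50. ]
 [506.6 -21.   50. ]
 [485.7   7.9  50. ]
 [472.3  40.8  50. ]]
[36.38198109 36.83758205 35.92993637 35.66705726 35.4862203 ]
[532.75822044 -17.03499924  -2.21830946] [-0.8  0.3 -0.4 -0.   0.7  0.2  0.5 -0.2 -0.2 -0.4  0.2  0.2]
[[604.9 -59.2  50. ]
 [569.2 -55.8  50. ]
 [535.8 -42.8  50. ]
 [507.1 -21.2  50. ]
 [485.5   7.5  50. ]
 [472.6  40.9  50. ]]
[[260.4 209.9]
 [274.2 213.4]
 [286.5 219.1]
 [296.5 226.8]
 [303.4 236.2]
 [306.4 246.8]]
bolt [ 521. -109.   44.]
brass [446. -44.  34.]
```

View pics/s1.png

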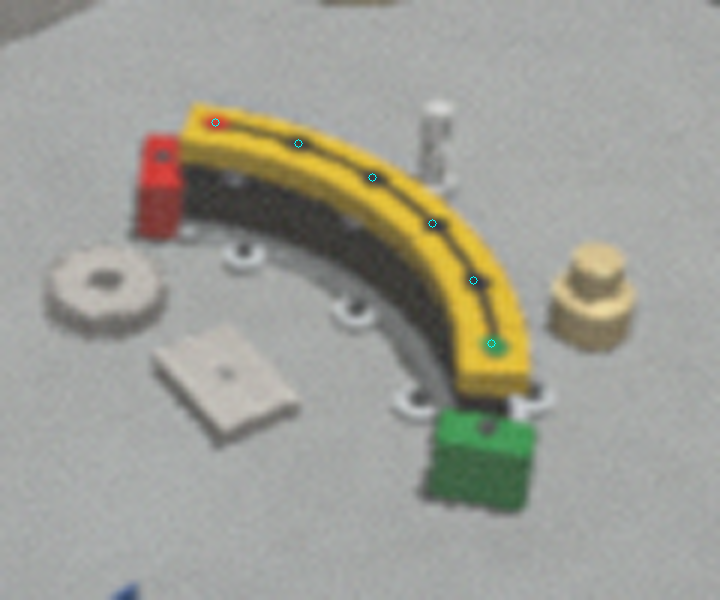

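The side-view reprojections land on all six discs within a pixel, so the fit is good. I'll shut the gripper, turn the tool to yaw 0 so that tool x, y, z = world x, -y, -z, and start across.

{"fn": "move_arm", "kwargs": {
  "plan": [
    [[0, 0, 3], [0.045, -0.032, 0], -1],
    [[0, 0, 6], [0.09, -0.064, 0], -1],
    [[0, 0, 10], [0.135, -0.096, 0], -1],
    [[0, 0, 13], [0.18, -0.128, 0], -1],
    [[0, 0, 16.14], [0.226, -0.16, 0], -1]
  ]
}}

```text
t: 1.23
eef_pos: [347.3, -382.4, 214.8]
tcp_rot: [3.141, -0.0, -0.002]
ft_force: [0.5, -0.4, -0.7]
opening: 0.531
grip_force: 0.0
```

{"fn": "move_arm", "kwargs": {
  "plan": [
    [[0, 0, 0], [0.036, -0.045, 0], -1],
    [[0, 0, 0], [0.072, -0.09, 0], -1],
    [[0, 0, 0], [0.108, -0.135, 0], -1],
    [[0, 0, 0], [0.144, -0.18, 0], -1],
    [[0, 0, 0], [0.18, -0.225, 0], -1]
  ]
}}

```text
t: 1.85
eef_pos: [527.5, -157.2, 214.9]
tcp_rot: [3.141, -0.0, 0.0]
ft_force: [0.6, -1.0, 0.4]
opening: 0.024
grip_force: 0.0
```

{"fn": "move_arm", "kwargs": {
  "plan": [
    [[0, 0, 0], [0.039, -0.049, 0], -1],
    [[0, 0, 0], [0.0775, -0.098, 0], -1],
    [[0, 0, 0], [0.0775, -0.098, 0.05], -1],
    [[0, 0, 0], [0.0775, -0.098, 0.095], -1],
    [[0, 0, 0], [0.0775, -0.098, 0.135], -1]
  ]
}}

```text
t: 2.48
eef_pos: [603.7, -60.5, 78.1]
tcp_rot: [3.142, 0.0, 0.001]
ft_force: [1.2, -0.5, -0.2]
opening: 0.004
grip_force: 0.0
```

Run:
```python
from h import *
from cell import eyes,readout
for n in("top","side"):
    p=eyes.read_camera(n); st=readout.state(); print(st["eef_pos"],st["ft_force"])
    u=proj(p,st["eef_pos"])[0]; r=proj(p,[604.9,-59.2,50])[0]; c=(int(u[0])-40,int(u[1])-40); k=7
    b=cv2.resize(p["img"][c[1]:c[1]+80,c[0]:c[0]+100],None,fx=k,fy=k,interpolation=cv2.INTER_CUBIC)
    for q,col in((u,(0,255,0)),(r,(0,255,255))): cv2.circle(b,tuple(((q-c+.5)*k).astype(int).tolist()),4,col,1)
    cv2.imwrite(f"pics/{n}2.png",b[...,::-1])
```

```text
[601.56405761 -60.21572285  73.43598447] [-1.52230336  0.37851142 -4.78888376]
[601.99781602 -60.35843407  76.03112879] [-0.13969174  0.75429514  0.14215245]
```

View pics/side2.png

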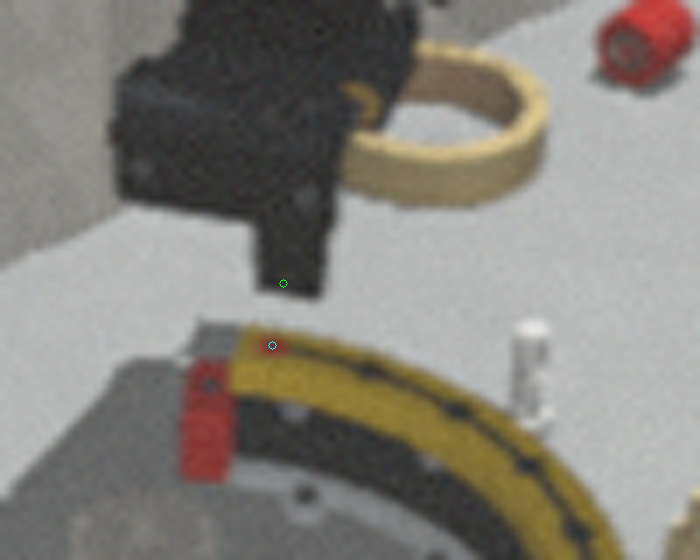

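The fingers are over the red disc, shut, with the tip near z 76. The arm overshoots a little, so I'll approach gently.

{"fn": "move_arm", "kwargs": {
  "plan": [
    [[0, 0, 0], [0.001, -0.001, 0.006], -1],
    [[0, 0, 0], [0.002, -0.001, 0.012], -1],
    [[0, 0, 0], [0.002, -0.001, 0.018], -1],
    [[0, 0, 0], [0.002, -0.001, 0.018], -1],
    [[0, 0, 0], [0.002, -0.001, 0.018], -1]
  ]
}}

```text
t: 3.2
eef_pos: [606.0, -59.9, 61.9]
tcp_rot: [3.141, -0.0, 0.0]
ft_force: [-0.3, 0.1, -0.2]
opening: 0.005
grip_force: 0.0
```

{"fn": "move_arm", "kwargs": {
  "plan": [
    [[0, 0, 0], [0, 0, 0.005], -1],
    [[0, 0, 0], [0, 0, 0.009], -1],
    [[0, 0, 0], [0, 0, 0.012], -1],
    [[0, 0, 0], [0, 0, 0.015], -1],
    [[0, 0, 0], [0, 0, 0.016], -1]
  ]
}}

```text
t: 3.82
eef_pos: [605.8, -59.8, 45.6]
tcp_rot: [3.142, 0.0, 0.0]
ft_force: [-2.2, 0.3, 5.8]
opening: 0.005
grip_force: 2.7
```

{"fn": "move_arm", "kwargs": {
  "plan": [
    [[0, 0, 0], [0, 0, 0.001], -1],
    [[0, 0, 0], [0, 0, 0.001], -1]
  ]
}}

```text
t: 4.08
eef_pos: [605.8, -59.8, 44.9]
tcp_rot: [3.142, 0.0, 0.0]
ft_force: [-1.3, 0.5, 6.3]
opening: 0.006
grip_force: 2.9
```

Run:
```python
from h import *
a=np.linspace(A[0],A[5],21); m=marks([532.758,-17.035,-2.2183],50,a); 
for i in range(0,20,5):
    d=(m[i+1:i+6]-m[i])[:,:2]*[1,-1]; print(m[i+5].round(1)); print((d/1000).round(4).tolist())
```

```text
[560.5 -53.4  50. ]
[[-0.009, 0.0001], [-0.018, -0.0004], [-0.0269, -0.0016], [-0.0357, -0.0034], [-0.0444, -0.0057]]
[520.7 -33.   50. ]
[[-0.0085, -0.003], [-0.0168, -0.0065], [-0.0248, -0.0106], [-0.0325, -0.0153], [-0.0398, -0.0205]]
[ 4.902e+02 -2.000e-01  5.000e+01]
[[-0.007, -0.0057], [-0.0136, -0.0118], [-0.0197, -0.0184], [-0.0254, -0.0254], [-0.0305, -0.0328]]
[472.6  40.9  50. ]
[[-0.0046, -0.0077], [-0.0087, -0.0157], [-0.0123, -0.024], [-0.0152, -0.0325], [-0.0176, -0.0412]]
```

{"fn": "move_arm", "kwargs": {
  "plan": [
    [[0, 0, 0], [-0.0095, 0, 0], -1],
    [[0, 0, 0], [-0.0185, -0.0005, 0], -1],
    [[0, 0, 0], [-0.0275, -0.002, 0], -1],
    [[0, 0, 0], [-0.0365, -0.004, 0], -1],
    [[0, 0, 0], [-0.045, -0.006, 0], -1]
  ]
}}

```text
t: 4.7
eef_pos: [562.4, -54.2, 45.5]
tcp_rot: [3.141, -0.005, -0.0]
ft_force: [4.2, -1.3, 5.6]
opening: 0.006
grip_force: 2.7
```

{"fn": "move_arm", "kwargs": {
  "plan": [
    [[0, 0, 0], [-0.0085, -0.003, 0], -1],
    [[0, 0, 0], [-0.017, -0.0065, 0], -1],
    [[0, 0, 0], [-0.025, -0.011, 0], -1],
    [[0, 0, 0], [-0.0325, -0.0155, 0], -1],
    [[0, 0, 0], [-0.04, -0.0205, 0], -1]
  ]
}}

```text
t: 5.32
eef_pos: [522.4, -33.7, 45.4]
tcp_rot: [3.141, -0.004, 0.0]
ft_force: [3.7, -2.3, 5.4]
opening: 0.007
grip_force: 2.8
```

{"fn": "move_arm", "kwargs": {
  "plan": [
    [[0, 0, 0], [-0.007, -0.0055, 0], -1],
    [[0, 0, 0], [-0.0135, -0.012, 0], -1],
    [[0, 0, 0], [-0.0195, -0.0185, 0], -1],
    [[0, 0, 0], [-0.0255, -0.0255, 0], -1],
    [[0, 0, 0], [-0.0305, -0.033, 0], -1]
  ]
}}

```text
t: 5.95
eef_pos: [491.5, -0.6, 45.2]
tcp_rot: [3.141, -0.003, 0.0]
ft_force: [2.0, -3.3, 4.2]
opening: 0.004
grip_force: 2.8
```

{"fn": "move_arm", "kwargs": {
  "plan": [
    [[0, 0, 0], [-0.0045, -0.0075, 0], -1],
    [[0, 0, 0], [-0.0085, -0.0155, 0], -1],
    [[0, 0, 0], [-0.012, -0.024, 0], -1],
    [[0, 0, 0], [-0.015, -0.0325, 0], -1],
    [[0, 0, 0], [-0.0175, -0.041, 0], -1]
  ]
}}

```text
t: 6.58
eef_pos: [473.7, 40.6, 45.1]
tcp_rot: [3.141, -0.002, 0.0]
ft_force: [0.8, -3.9, 6.3]
opening: 0.002
grip_force: 2.8
```

{"fn": "move_arm", "kwargs": {
  "plan": [
    [[0, 0, 0], [0, 0, 0], -1],
    [[0, 0, 0], [0, 0, 0], -1],
    [[0, 0, 0], [0, 0, 0], -1]
  ]
}}

```text
t: 6.95
eef_pos: [473.4, 41.0, 45.0]
tcp_rot: [-3.141, -0.002, -0.0]
ft_force: [0.6, 4.2, 5.8]
opening: 0.007
grip_force: 2.9
```

Run:
```python
from cell import eyes,env,readout
import cv2
p=eyes.read_camera("side"); cv2.imwrite("pics/end.png",cv2.resize(p["img"][150:300,200:400],None,fx=3,fy=3)[...,::-1])
s=readout.state(); print(s["eef_pos"],s["ft_force"])
```

```text
[473.45599747  41.03176016  44.99718027] [0.21808249 4.47740744 6.93000316]
```

View pics/end.png

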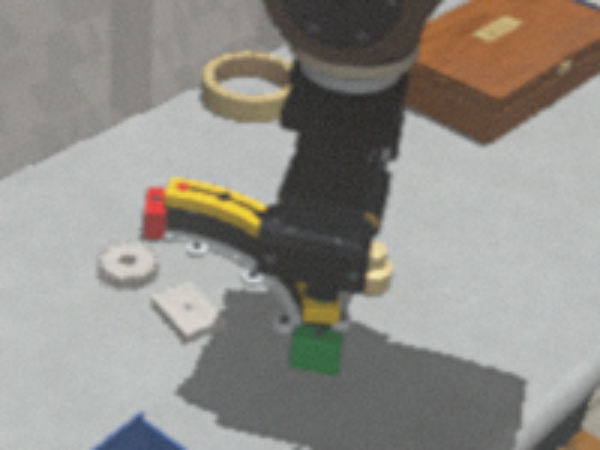

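The fingertips are on the green end (crop about (320,300)), the bar is down, and the loose things in view are where they were.

```bash
python3 -c "
from cell import env
print(env.job_done())"
```

```text
the job is handed in; nothing more can be done
None
```

I ran the stroke from the red disc to the green disc in one pass with the bar held about 5 mm down (4–7 N at each reading), and handed the job in with the fingertips still holding it at green; no verdict came back.

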